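# Run down the wiring duct cover

### The arm

A 6-joint arm with a two-finger parallel gripper is mounted at the origin on the work surface. World frame = base frame: x ahead of the robot, y to its left, z up, the work surface at z = 0. Lengths are in mm, angles in rad, forces in N, time in s.
With the tool pointing down it reaches from about 350 to 775 mm from the base axis. Payload 7.3 kg.
Tool frame: the origin (TCP) lies between the finger pads, 19 mm behind the fingertips; this is the grasp point; z points along the fingers, y is the line along which they close (so a half turn about z gives the same grasp; the last joint's range is limited). The gripper opens to 92 mm and grips with 3 to 60 N. Pads are 19 mm wide; open, the fingers measure 130 mm over their backs; the gripper's body (75 mm by 190 mm) begins 47 mm behind the grasp point.
Start: joints at [1.025, 0.342, 1.524, -0, 1.275, -0.146], TCP at [204.335, 483.622, 245.541] pointing down, gripper open.
Joint ranges: [-2.53, 2.53], [-0.77, 2.02], [0.04, 2.7], [-1, 4.14], [0.28, 2.66], [-3.11, 3.11]. Speed limits (rad/s): [2.57, 2.57, 3.14, 3.14, 3.14, 3.14].

### API

Orientations are given as [roll, pitch, yaw] about the fixed x, y, z axes, in that order (R = Rz(yaw) Ry(pitch) Rx(roll)).
In Python, from plant import bot gives the robot as it stands.
- The arm moves only by the tool servo_tool, never from a script. Its argument "deltas" is a list of rows, each a list of 2 entries, a list of its own where there are three numbers: the shift along the tool's x, y, z in m, then the turn, a rotation vector about the tool's x, y, z in degrees. A call has 1 to 20 rows; each row shifts and turns the commanded pose from where the row before left it, along the tool's axes as they then stand; what a row does not reach is not made up. A row lasts 1/8 s, in which the tool goes at most 62.5 mm and 10.7 degrees, less where a joint would pass 70% of its speed; a pose out of reach is approached as far as the arm can. A call with a gripper value outside its range is refused whole. "fingers" is the opening, from 0 (shut) to 1 (fully open), set as the call begins (left out, the last holds). The fingers move at their own pace and stop on an object; the grip force is fixed at half the most. Time passes only in rows, so rows that do not move let the fingers close. It gives the time, the measured TCP pose, the force, the opening and the grip force at its end, in the units of the state.
- bot.get_obs(): the state, without advancing time (a new reading comes with each control period).
- bot.capture(name): name is "side" or "top"; returns the picture (480x640x3 uint8, red, green, blue); there is no depth.
- bot.camera_model(name): a dict with "mtx" (3x3 intrinsics, pixels), "xyz" and "rotation" of the camera in the world. Camera axes: x right, y down, z forward; pixel columns grow to the right and rows downward; lengths in mm; the calibration is good to about 2 mm. A picture is of the moment at which its call begins. camera_model takes no time and is no camera call.
- bot.close_job(): hands the job in; it is judged then, once.
The state is a dict: "time": time; "joint_positions": joint angles; "dq": joint speeds; "tau": joint torques, N m; "tool_pos": TCP position; "tcp_rot": TCP orientation; "contact_force": force on the tool from outside, world axes, zero at the start; "moment": the same for the moment, N m; "grip_width": finger opening in mm; "finger_force": force on a finger pad.
Only numpy, scipy, OpenCV 4.12 (cv2) and the standard library are available. Lean on these libraries where they do the work, as an engineer would, in place of code of your own. Each camera call takes 0.05 s, during which the arm holds its last target. There are 200 camera calls.

### The job

The wiring duct's cover is hooked on but still stands proud. Starting at the duct's left end as the robot sees it, run the fingertips along the cover to its right end in one pass, staying on or just above the cover all the way, and press each of its four lengths down flush in turn with a gentle push. Do not prise a cover up, and leave the loose breaker, relay and screwdriver where they are; finish with the hand clear.

Things in the scene. Friction and masses are not known exactly. Their poses are not given: they have to be found in the camera images.
- panel: orange mounting plate fixed on the bench, 370 (x) x 520 (y) x 8 mm, turned by up to 0.3 rad; origin at the centre of its underside, x away from the robot, y to its left, z up. The covered grey slotted duct, 40 mm wide and 400 mm long, runs along its y axis through the centre. At the plate's far edge lies a lower open duct (x 140 to 180 mm, 48 mm above the bench)
- drive_top (a point): centre of the top of the dark grey drive screwed to the plate on the robot's side of the duct: 100 (x) x 200 (y) mm, top 74 mm above the bench; its nearest face is 45 mm from the duct. Axes as the panel
- terminals_top (a point): centre of the top of the row of terminals on the rail beyond the duct: 46 (x) x 174 (y) mm, 53 mm above the bench. Axes as the panel
- run_start (a point): point at the left (+y) end of the covered duct, on its centre line at the height of the finished (flush) cover top, 68 mm above the bench; here the first cover length is hooked on. Axes as the panel
- run_end (a point): the same point at the right (-y) end, 388 mm from run_start; axes as the panel
- cover1 (a joint): angle (rad) of the first, leftmost light grey cover length, 94 x 43 x 2.5 mm. 0 is flush (a stop), larger is more open; starts at 0.07 to 0.13 (right end 7 to 12 mm proud). It turns about its hooked left (+y) end, 1.5 mm right of run_start, where it stays flush; its right end stands up
- cover2 (a joint): the same for the second length. The four lengths follow one another at 97 mm pitch from run_start, all hooked at their left ends, raised at their right ends
- cover3 (a joint): the same for the third length. Each length stays where it is left; closing it takes about 1.5 N of push at its right end, more nearer the hook (0.14 N m about the hook)
- cover4 (a joint): the same for the fourth, rightmost length
- cover1_edge (a point): middle of the top edge of the first length's right-hand, raised end; 68 mm above the bench when flush
- cover2_edge (a point): the same on the second length
- cover3_edge (a point): the same on the third length
- cover4_edge (a point): the same on the fourth length
- breaker: loose white two-pole circuit breaker with two blue toggles, 85 x 36 x 75 mm high, 220 g, standing on the plate clear of the duct; origin at the centre of its underside
- relay: loose small amber plug-in relay with a black foot, 28 x 22 x 38 mm high, 35 g, standing on the plate clear of the duct; origin at the centre of its underside
- screwdriver: loose screwdriver, 190 mm long, lying on the plate between duct and robot about parallel to the duct; origin under its middle, x along it towards the tip

How it is judged (in metres and radians):
On the way, in this order (a step that is already met when the one before it is completed fails the run):
1. the fingertips come down over the duct's left end (TCP within 45 mm of run_start along the duct, 50 mm sideways, 55 mm above) (y of the grasp point in the frame of run_start between -0.045 and 0.045 m and x of the grasp point in the frame of run_start between -0.05 and 0.05 m and z of the grasp point in the frame of run_start below 0.055 m), for 0.05 s.
2. the first (leftmost) length is pressed flush (value of joint cover1 below 0.027 rad), for 0.05 s.
3. then the second (value of joint cover2 below 0.027 rad), for 0.05 s.
4. then the third (value of joint cover3 below 0.027 rad), for 0.05 s.
5. then the fourth, and the fingertips reach the right end (TCP within 45 mm of run_end along the duct) (value of joint cover4 below 0.027 rad and y of the grasp point in the frame of run_end below 0.045 m and z of the grasp point in the frame of run_end below 0.055 m), for 0.05 s.
At the end, for the whole second after the job is handed in: All four cover lengths lie flush: each under 0.027 rad, that is its raised end within 2.5 mm of flush; breaker, relay and screwdriver within 15 mm of where they stood (value of joint each of cover1, cover2, cover3, cover4 below 0.027 rad and distance of each of breaker, relay, screwdriver from where it was at the start of the episode below 0.015 m); the robot touches nothing.
It fails at once if mid-pass (first length down, last still up) the TCP is over 55 mm above the flush cover or over 50 mm beside its centre line (value of joint cover1 below 0.027 rad and value of joint cover4 above 0.04 rad and (z of the grasp point in the frame of run_start above 0.055 m or x of the grasp point in the frame of run_start above 0.05 m or x of the grasp point in the frame of run_start below -0.05 m)).
It fails at once if the fingers push on the panel or cover with more than 40 N (contact force between the fingers and panel above 40 N).
It fails at once if a cover length is prised up beyond 0.2 rad (value of joint any of cover1, cover2, cover3, cover4 above 0.2 rad).
It fails at once if the breaker, relay or screwdriver is moved, lifted or carried (more than 15 mm) (distance of any of breaker, relay, screwdriver from where it was at the start of the episode above 0.015 m).
It also fails if it takes over 45 s, if anything falls off the work surface, if the arm or the gripper's body presses on something with over 40 N, if the wrist force passes 120 N, or if a joint passes its speed limit or range.

## Working session

There is one attempt and no reset: what is moved stays moved. The work goes in short steps, Python scripts to look and compute and a tool call to move; the robot and the scene stay as the last step left them, time stands still between calls to the robot, and variables do not carry over. Pictures are saved under pics/ and viewed, at most 10 in all, crops included, and the job is handed in when it is done.

Besides the shell and the picture viewer there is one more tool, called after "Request:" as a command line: name --argument value ..., lists and objects as JSON in quotes. servo_tool: Moves the arm, as the interface text tells. Its arguments: {"type":"object","properties":{"deltas":{"type":"array"},"fingers":{"type":"number"}},"required":["deltas"]}

```bash
ls; mkdir -p pics; python3 - <<'E'
from plant import bot
import cv2
o=bot.get_obs(); print({k:o[k] for k in("time","tool_pos","tcp_rot","grip_width","contact_force")})
for n in("top","side"):
    im=bot.capture(n); cv2.imwrite(f"pics/{n}0.png",im[:,:,::-1]); print(n,bot.camera_model(n))
E
```

```text
pics
{'time': 0.0, 'tool_pos': array([204.13112896, 483.28673832, 244.85278329]), 'tcp_rot': array([-3.14009087e+00, -2.09141182e-04,  2.74179206e+00]), 'grip_width': 91.7302752924621, 'contact_force': array([-0.0525638 , -0.3099288 , -0.63324109])}
top {'mtx': array([[601.26476066,   0.        , 309.87625565],
       [  0.        , 601.26476066, 237.43881255],
       [  0.        ,   0.        ,   1.        ]]), 'xyz': array([411.8099468 ,  35.98984378, 911.4198537 ]), 'rotation': array([-3.00067021, -0.01219217, -1.58502358])}
side {'mtx': array([[437.73622385,   0.        , 317.19228111],
       [  0.        , 437.73622385, 236.00463774],
       [  0.        ,   0.        ,   1.        ]]), 'xyz': array([226.16290559, 379.31808675, 673.830537  ]), 'rotation': array([-2.44603663, -0.01603761, -2.38814446])}
```

View pics/top0.png

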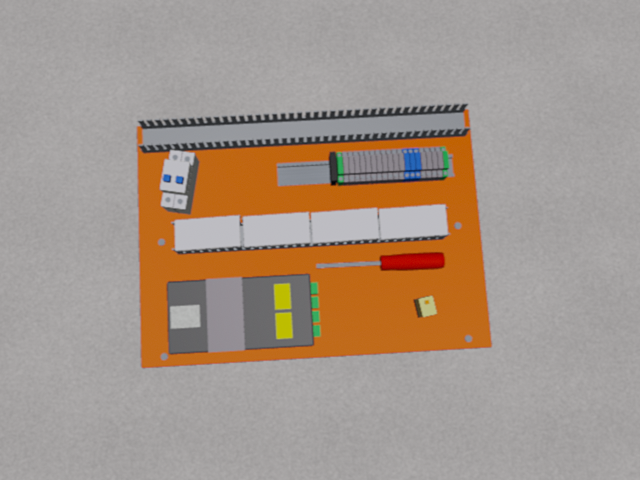

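View pics/side0.png

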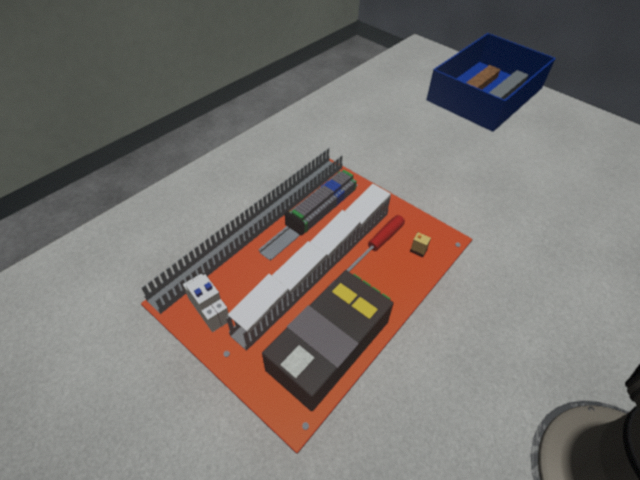

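The top view shows four covers in a row, from about (174,237) at the left to (447,222) at the right. The breaker is at (177,180), the screwdriver at (380,263) and the relay at (426,306). The side view agrees, with the raised steps visible between covers. Next I'll measure the cover row.

```bash
cat > h.py <<'E'
import numpy as np, cv2
from scipy.spatial.transform import Rotation as R
from plant import bot
def cast(n,px,z):
    c=bot.camera_model(n); px=np.atleast_2d(px).astype(float)
    d=np.c_[px,np.ones(len(px))]@np.linalg.inv(c["mtx"]).T@R.from_euler("xyz",c["rotation"]).as_matrix().T
    return c["xyz"]+d*((z-c["xyz"][2])/d[:,2])[:,None]
E
python3 - <<'E'
from h import *
im=cv2.imread("pics/top0.png"); hsv=cv2.cvtColor(im,cv2.COLOR_BGR2HSV)
m=((hsv[:,:,1]<25)&(hsv[:,:,2]>175)).astype(np.uint8)*255
m[:,:150]=0;m[:,460:]=0;m[:200]=0;m[258:]=0
m=cv2.morphologyEx(m,cv2.MORPH_OPEN,np.ones((3,3)))
cs,_=cv2.findContours(m,cv2.RETR_EXTERNAL,cv2.CHAIN_APPROX_NONE)
cs=sorted([c for c in cs if cv2.contourArea(c)>300],key=lambda c:c[:,0,0].min())
for c in cs:
    b=cv2.boxPoints(cv2.minAreaRect(c)); b=b[np.argsort(b[:,0])]
    print(cv2.contourArea(c),b.round(1).tolist(), "L",cast("top",b[:2].mean(0),68).round(1),"R@77",cast("top",b[2:].mean(0),77).round(1))
# panel corners, orange
o=((hsv[:,:,1]>150)&(hsv[:,:,0]<20)&(hsv[:,:,2]>120)).astype(np.uint8)
pts=cv2.findNonZero(o)[:,0]; w=cast("top",pts,8)[:,:2].astype(np.float32)
r=cv2.minAreaRect(w); print("panel rect",r)
# height-independent check, side view left end of run
E
```

```text
1833.5 [[173.10000610351562, 220.1999969482422], [175.39999389648438, 249.89999389648438], [238.10000610351562, 215.1999969482422], [240.39999389648438, 244.89999389648438]] L [[537.1 215.7  68. ]] R@77 [[541.7 123.   77. ]]
1845.5 [[242.0, 216.5], [243.89999389648438, 246.0], [307.70001220703125, 212.10000610351562], [309.70001220703125, 241.60000610351562]] L [[541.4 118.7  68. ]] R@77 [[545.1  25.5  77. ]]
1858.5 [[310.0, 212.60000610351562], [312.20001220703125, 242.10000610351562], [376.29998779296875, 207.8000030517578], [378.5, 237.39999389648438]] L [[545.8  22.1  68. ]] R@77 [[549.9 -71.3  77. ]]
1856.5 [[378.70001220703125, 208.89999389648438], [380.79998779296875, 238.39999389648438], [444.6000061035156, 204.1999969482422], [446.70001220703125, 233.6999969482422]] L [[549.9 -75.8  68. ]] R@77 [[ 554.  -167.9   77. ]]
panel rect ((544.8231201171875, 22.866806030273438), (366.29254150390625, 516.9335327148438), 2.5020008087158203)
```

Request:
servo_tool --deltas '[[[0,0,0],[0,0,-8.5]],[[0,0,0],[0,0,-8.5]],[[0,0,0],[0,0,-8.4]],[[-0.02,-0.018,0],[0,0,0]],[[-0.03,-0.03,0],[0,0,0]],[[-0.03,-0.03,0],[0,0,0]],[[-0.03,-0.03,0],[0,0,0]],[[-0.03,-0.03,0],[0,0,0]],[[-0.03,-0.03,0],[0,0,0]],[[-0.03,-0.03,0],[0,0,0]],[[-0.03,-0.03,0],[0,0,0]],[[-0.03,-0.03,0.02],[0,0,0]],[[-0.03,-0.022,0.03],[0,0,0]],[[-0.03,-0.01,0.03],[0,0,0]],[[0,0,0.01],[0,0,0]],[[0,0,0],[0,0,0]],[[0,0,0],[0,0,0]]]' --fingers 0

```text
time: 2.22
tool_pos: [536.3, 208.5, 156.6]
tcp_rot: [3.141, 0.001, -3.097]
contact_force: [0.5, 0.2, 0.3]
grip_width: 0.7
finger_force: 0.0
```

Request:
servo_tool --deltas '[[[0,0,0.02],[0,0,0]],[[0,0,0.02],[0,0,0]],[[0,0,0.01],[0,0,0]],[[0,0,0],[0,0,0]],[[0,0,0],[0,0,0]]]'

```text
time: 2.85
tool_pos: [537.1, 208.1, 106.6]
tcp_rot: [3.141, 0.002, -3.098]
contact_force: [0.4, 0.5, 0.4]
grip_width: 0.3
finger_force: 0.0
```

```bash
python3 - <<'E'
from h import *
o=bot.get_obs(); print(o["tool_pos"],o["contact_force"])
a=bot.capture("top");b=bot.capture("side")
cv2.imwrite("pics/c1.png",np.hstack([cv2.resize(a[120:320,120:360],(400,333)),cv2.resize(b[150:400,170:470],(400,333))])[:,:,::-1])
E
```

```text
[537.09763869 208.11322833 106.57937518] [0.43776199 0.54289361 0.39493373]
```

View pics/c1.png

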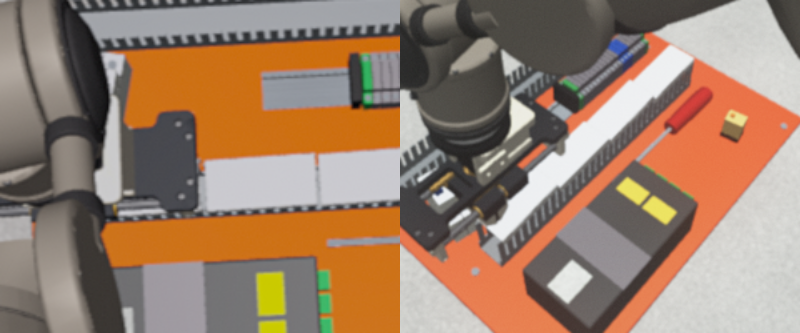

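The crop shows the gripper lined up along the duct, with the closed fingers (side crop, about (490,205)) just over its left end and clear of the breaker. Next I move along to the first length's right end and start pressing.

Request:
servo_tool --deltas '[[[0,-0.016,0],[0,0,0]],[[0,-0.016,0],[0,0,0]],[[0,-0.016,0],[0,0,0]],[[0,-0.016,0],[0,0,0]],[[0,0,0.005],[0,0,0]],[[0,0,0.005],[0,0,0]],[[0,0,0.003],[0,0,0]],[[0,0,0.003],[0,0,0]],[[0,0,0],[0,0,0]],[[0,0,0],[0,0,0]]]'

```text
time: 4.2
tool_pos: [539.3, 144.2, 89.4]
tcp_rot: [3.141, -0.0, -3.098]
contact_force: [0.1, 0.1, 0.6]
grip_width: 0.4
finger_force: 0.0
```

Request:
servo_tool --deltas '[[[0,0,0.001],[0,0,0]],[[0,0,0.001],[0,0,0]],[[0,0,0.0005],[0,0,0]],[[0,0,0],[0,0,0]]]'

```text
time: 4.7
tool_pos: [539.5, 144.0, 87.1]
tcp_rot: [3.141, 0.0, -3.098]
contact_force: [-0.8, 1.2, 0.4]
grip_width: 0.6
finger_force: 0.7
```

Request:
servo_tool --deltas '[[[0,0,0.0005],[0,0,0]],[[0,0,0.0005],[0,0,0]],[[0,0,0],[0,0,0]]]'

```text
time: 5.08
tool_pos: [539.5, 144.0, 86.8]
tcp_rot: [3.141, 0.001, -3.098]
contact_force: [-1.9, 1.2, 7.6]
grip_width: 0.4
finger_force: 3.7
```

```bash
python3 - <<'E'
from h import *
o=bot.get_obs(); print(o["tool_pos"],o["contact_force"])
b=bot.capture("side")
cv2.imwrite("pics/c2.png",cv2.resize(b[170:370,200:440],(720,600),interpolation=cv2.INTER_CUBIC)[:,:,::-1])
E
```

```text
[539.54542857 144.00112332  86.75811624] [-1.93080625  1.22003272  7.58119493]
```

View pics/c2.png

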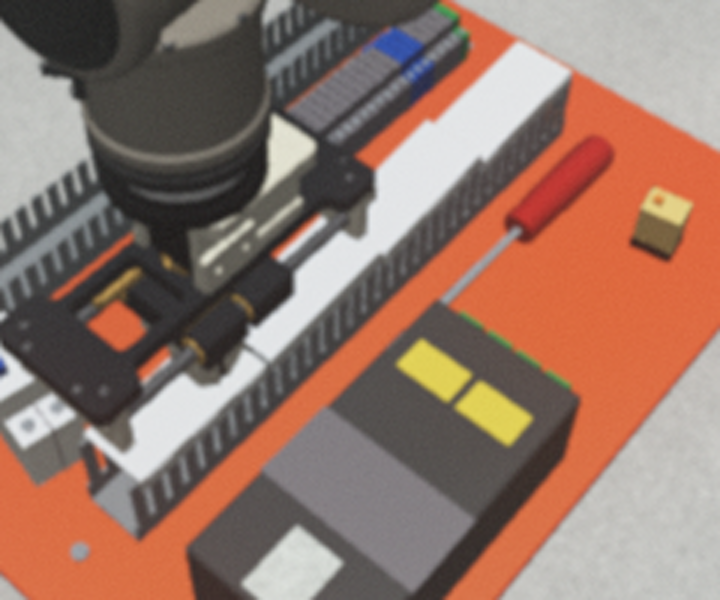

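The picture shows the first length flush: its seam with the second is level at (262,355). The stop reads 7.6 N. I'll repeat the same stroke one 97 mm pitch along.

Request:
servo_tool --deltas '[[[0,0,-0.01],[0,0,0]],[[0,0,-0.0095],[0,0,0]],[[0,-0.02,0],[0,0,0]],[[0,-0.02,0],[0,0,0]],[[0,-0.02,0],[0,0,0]],[[0,-0.02,0],[0,0,0]],[[0,-0.017,0],[0,0,0]],[[0,0,0.005],[0,0,0]],[[0,0,0.005],[0,0,0]],[[0,0,0.003],[0,0,0]],[[0,0,0.003],[0,0,0]],[[0,0,0.0015],[0,0,0]],[[0,0,0.001],[0,0,0]],[[0,0,0.0005],[0,0,0]],[[0,0,0.0005],[0,0,0]],[[0,0,0],[0,0,0]]]'

```text
time: 7.12
tool_pos: [543.6, 47.2, 86.7]
tcp_rot: [3.141, 0.0, -3.098]
contact_force: [-4.1, 0.7, 8.0]
grip_width: 0.6
finger_force: 3.7
```

Request:
servo_tool --deltas '[[[0,0,-0.01],[0,0,0]],[[0,0,-0.0095],[0,0,0]],[[0,-0.02,0],[0,0,0]],[[0,-0.02,0],[0,0,0]],[[0,-0.02,0],[0,0,0]],[[0,-0.02,0],[0,0,0]],[[0,-0.017,0],[0,0,0]],[[0,0,0.005],[0,0,0]],[[0,0,0.005],[0,0,0]],[[0,0,0.003],[0,0,0]],[[0,0,0.003],[0,0,0]],[[0,0,0.0015],[0,0,0]],[[0,0,0.001],[0,0,0]],[[0,0,0.0005],[0,0,0]],[[0,0,0.0005],[0,0,0]],[[0,0,0],[0,0,0]]]'

```text
time: 9.12
tool_pos: [547.9, -49.7, 86.8]
tcp_rot: [3.141, 0.001, -3.098]
contact_force: [-3.3, 0.9, 6.4]
grip_width: 0.4
finger_force: 3.7
```

Request:
servo_tool --deltas '[[[0,0,-0.01],[0,0,0]],[[0,0,-0.0095],[0,0,0]],[[0,-0.02,0],[0,0,0]],[[0,-0.02,0],[0,0,0]],[[0,-0.02,0],[0,0,0]],[[0,-0.02,0],[0,0,0]],[[0,-0.017,0],[0,0,0]],[[0,0,0.005],[0,0,0]],[[0,0,0.005],[0,0,0]],[[0,0,0.003],[0,0,0]],[[0,0,0.003],[0,0,0]],[[0,0,0.0015],[0,0,0]],[[0,0,0.001],[0,0,0]],[[0,0,0.0005],[0,0,0]],[[0,0,0.0005],[0,0,0]],[[0,0,0],[0,0,0]],[[0,0,0],[0,0,0]]]'

```text
time: 11.25
tool_pos: [552.1, -146.6, 86.8]
tcp_rot: [3.141, 0.0, -3.098]
contact_force: [-2.2, 1.0, 6.7]
grip_width: -0.1
finger_force: 3.6
```

Request:
servo_tool --deltas '[[[0,0,-0.01],[0,0,0]],[[0,0,-0.02],[0,0,0]],[[0,0,-0.03],[0,0,0]],[[0,0,-0.03],[0,0,0]],[[0,0,-0.03],[0,0,0]],[[0.01,-0.02,-0.02],[0,0,0]],[[0.02,-0.03,0],[0,0,0]],[[0.03,-0.03,0],[0,0,0]],[[0.03,-0.03,0],[0,0,0]],[[0.03,-0.03,0],[0,0,0]],[[0.03,-0.03,0],[0,0,0]],[[0.02,-0.02,0],[0,0,0]],[[0.01,0,0],[0,0,0]],[[0,0,0],[0,0,0]],[[0,0,0],[0,0,0]]]'

```text
time: 13.12
tool_pos: [381.2, -343.8, 226.2]
tcp_rot: [3.142, 0.001, -3.097]
contact_force: [-0.8, -0.0, -0.6]
grip_width: 1.0
finger_force: 0.0
```

```bash
python3 - <<'E'
from h import *
o=bot.get_obs(); print(o["time"],o["tool_pos"],o["contact_force"])
a=bot.capture("top");b=bot.capture("side")
cv2.imwrite("pics/c3.png",np.hstack([cv2.resize(a,(400,300)),cv2.resize(b[150:375,170:470],(400,300))])[:,:,::-1])
E
```

```text
13.125 [ 381.19905675 -343.76833868  226.17230983] [-0.7564893  -0.03754608 -0.62807979]
```

View pics/c3.png

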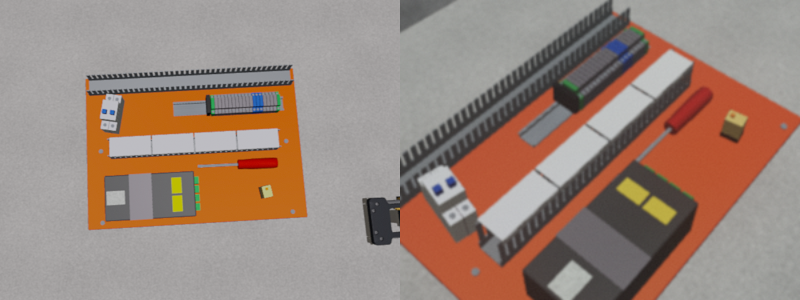

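All four lengths now lie level in one straight line (side crop, (480,220) to (690,60)). The breaker, relay and screwdriver look unmoved, and the hand is clear at the right.

```bash
python3 -c "
from plant import bot
print(bot.close_job())"
```

```text
the job is handed in; nothing more can be done
None
```

I pressed all four cover lengths flush in one left-to-right pass, with about 6–8 N read at the end of each press. The hand is clear, the loose parts look unmoved in the last pictures, and the job was handed in at about 13 s; it returned no verdict.

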